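# Release a locked tester drawer with the long screwdriver and push it home

### The job

The drawer of the wooden-cased tester is locked out; its release is the spring plunger at the end of the narrow slot on the drawer's head, which only the tip of the long screwdriver can reach. The screwdriver is stowed handle first in the tool block: draw it out by its shank, lay it down on the rubber mat and let go, take it again by the handle, press the release with its tip and push the drawer fully home. Then lay the screwdriver back on the mat, and leave the short screwdriver and everything else where they are.

Things in the scene. Friction and masses are not known exactly. Their poses are not given: they have to be found in the camera images.
- driver: long screwdriver, level, 220 over all, 140 g. Handle square, 26 x 26, 100 long, dark wood; shank square, 9 x 9, 120 long, steel, on the handle's axis, its last 12 mm a blade 9 wide and 4 thick. Origin under the handle's middle, on the underside; +x to the tip; the axis runs 13 mm above the underside. At the start the handle is inside a cell of the block and 115 mm of the shank stick out
- driver_tip (a point): the end of the long screwdriver's blade, on its axis, 170 mm from the handle's middle
- driver_grip (a point): the middle of the long screwdriver's handle, on its axis. The screwdriver balances 33 mm from here towards the tip, within the handle, so it lies level on its handle
- toolblock: fixed wooden block, 120 deep, 150 wide, 50 tall. Origin at the foot of its front, in the middle; +x into the block. Two level roofed cells, open only in front: 32 wide and high, 108 deep, centres 37.5 mm either side of the middle, floor 8 mm up. The long and the short screwdriver lie in them, either way about, handle ends 5 mm behind the mouth, and slide out freely along the block's -x
- mat: fixed black rubber mat, 220 (its x) x 320 (its y), 3 thick, origin at the middle of its underside, on the table
- tester: fixed wooden case of the tester, 250 wide, 200 deep, 177 tall (a carrying handle rises to 200). Origin at the foot of its front face, in the middle; +x points into the case, z up
- drawer (a joint): how far the drawer is out (m), along the case's -x: 0 fully home (hard stop), 0.100 locked out. A steel tab on top of the drawer stands against the case's lip and locks it; pressing the release lowers the tab. Then it slides with about 2.5 N plus 25 N per m/s; 0.8 kg
- drawer_front (a point): front edge of the drawer's head, in the middle, where the slot begins, 126 mm up; moves with the drawer. The head is 200 wide, 75 deep, its top 115 mm up, and stays in front of the case when home. On it stand two cheeks to 137 mm up, 14 mm apart; the slot between them runs along the case's x, open at top and front, flared over the first 10 mm, 45 mm long to the plunger
- release (a joint): how far the plunger is pressed (m): 0 out, 0.014 fully in; spring, 2 N at first touch and 6 N fully in. The tab clears the lip at about 0.007; with the lock's friction this may take 10 N. Pressed along the case's +x; going on pushing on it drives the drawer home
- release_face (a point): the middle of the plunger's front face, 11 wide and 14 high, 127 mm above the table, at the far end of the slot; it faces the robot (the case's -x) and moves with drawer and plunger
- stubby: short screwdriver, same handle and shank section as the long one but the shank only 55 mm long (50 mm shows out of its cell); leave it in its cell. Origin under the middle of its handle, +x to its tip
- tin: can, 60 dia x 75 tall, bystander, origin at its underside
- carton: cardboard box, 60 x 85 x 40 tall, bystander, origin at its underside
- spanner: steel spanner lying flat on the table, bystander, origin at its underside
- socket: steel socket, upright cylinder 26 dia x 35 tall, standing near one corner of the mat, bystander, origin at its underside
- oil: bottle, 64 dia x 170 tall, bystander, origin at its underside
- jar: jar, 68 dia x 80 tall, bystander, origin at its underside
Things that resemble listed ones, but are neither listed nor needed, are in the scene too. What is shaped like the driver but red is not meant.

How it is judged:
By the outcome, as a careful person would: the job done as asked, in the order asked, and still so for the second after the job is handed in, with the robot touching nothing.
It also fails if it takes over 64 s, if anything falls off the work surface, if the arm or the gripper's body presses on something with over 40 N, if the wrist force passes 120 N, or if a joint passes its speed limit or range.

### The arm

A 6-joint arm with a two-finger parallel gripper is mounted at the origin on the work surface. World frame = base frame: x ahead of the robot, y to its left, z up, the work surface at z = 0. Lengths are in mm, angles in rad, forces in N, time in s.
With the tool pointing down it reaches from about 300 to 1000 mm from the base axis. Payload 5.1 kg.
Tool frame: the origin (TCP) lies between the finger pads; the fingertips stand 19 mm ahead of it and the grasp point (between the pads) is the TCP; x points along the fingers, z is the direction in which the jaws open and shut, and the axes are right-handed (so a half turn about x gives the same grasp; the last joint's range is limited). The gripper opens to 95 mm and grips with 3 to 60 N. Pads are 20 mm wide; open, the fingers measure 119 mm over their backs; the gripper's body (75 mm by 180 mm) begins 59 mm behind the grasp point.
Start: joints at [-1.342, 0.124, 1.65, -0, 1.367, -0.083], TCP at [199.369, -618.657, 233.656] pointing down, gripper open.
Joint ranges: [-2.61, 2.61], [-1.02, 2.33], [0.03, 2.71], [-1.35, 4.49], [0.32, 2.68], [-2.91, 2.91]. Speed limits (rad/s): [2.57, 2.57, 3.14, 3.14, 3.14, 3.14].

### API

Orientations are given as a unit quaternion [x, y, z, w].
In Python, from bench import r, cams, order gives the robot as it stands.
- The arm moves only by the shell command python3 -m handwheel 'ROWS' [FORCE]. ROWS is text: rows parted by semicolons, each of 7 numbers parted by spaces: the shift along the tool's x, y, z in units of 40 mm (1.0 is 40 mm), then the turn, a rotation vector about the tool's x, y, z in units of 5 degrees (1.0 is 5 degrees), then the gripper's target within -1 to 1 (shut at 1, half-way at 0, fully open at -1). A call has 1 to 20 rows; each row shifts and turns the commanded pose from where the row before left it, along the tool's axes as they then stand; what a row does not reach is not made up. A row lasts 1/8 s, in which the tool goes at most 62.5 mm and 10.7 degrees, less where a joint would pass 70% of its speed; a pose out of reach is approached as far as the arm can. A call is refused whole if a number of a shift passes 1 or a number of a turn 1, either way. A call with a gripper value outside its range is refused whole. The fingers move at their own pace and stop on an object; FORCE is the grip in N (left out, the last holds). Time passes only in rows, so rows that do not move let the fingers close. It gives the time, the measured TCP pose, the force and the opening at its end, in the units of the state.
- r.state(): the state, without advancing time (a new reading comes with each control period).
- cams.capture(name): name is "side" or "top" or "wrist"; returns the picture (384x512x3 uint8, red, green, blue); there is no depth.
- cams.camera_info(name): a dict with "intrinsics" (3x3 intrinsics, pixels), "R" (3x3) and "t" (3): a world point X has camera coordinates R X + t. Camera axes: x right, y down, z forward; pixel columns grow to the right and rows downward; lengths in mm; the calibration is good to about 2 mm. A picture is of the moment at which its call begins: read the wrist's pose just before it. camera_info takes no time and is no camera call; for the wrist camera it gives the pose at the moment of the call.
- order.job_done(): hands the job in, once; it reports no verdict.
The state is a dict: "t": time; "joints": joint angles; "joint_velocities": joint speeds; "tau": joint torques, N m; "eef_pos": TCP position; "tool_rot": TCP orientation; "force": force on the tool from outside, world axes, zero at the start; "wrist_torque": the same for the moment, N m; "finger_gap": opening from 0.0 (shut) to 1.0 (fully open).
Only numpy, scipy, OpenCV 4.12 (cv2) and the standard library are available. Lean on these libraries where they do the work, as an engineer would, in place of code of your own. Each camera call takes 0.05 s, during which the arm holds its last target. There are 200 camera calls.

## Working session

There is one attempt and no reset: what is moved stays moved. The work goes in short steps, Python scripts to look and compute and a shell command to move; the robot and the scene stay as the last step left them, time stands still between calls to the robot, and variables do not carry over. Pictures are saved under pics/ and viewed, about 8 in all and at most 12, crops included, and the job is handed in when it is done.

```bash
ls; mkdir -p pics; python3 - <<'E'
from bench import r,cams,order
import cv2,numpy as np
for n in ("top","side"):
    im=cams.capture(n); cv2.imwrite(f"pics/{n}0.png",cv2.resize(im[:,:,::-1],(800,600),interpolation=cv2.INTER_CUBIC))
    c=cams.camera_info(n); print(n,np.round(c["intrinsics"],1).tolist(),np.round(-np.array(c["R"]).T@c["t"]),np.round(c["R"],2).tolist())
s=r.state(); print(s["t"],s["eef_pos"],s["tool_rot"],s["finger_gap"],s["force"])
E
```

```text
pics
top [[421.7, 0.0, 256.5], [0.0, 421.7, 190.0], [0.0, 0.0, 1.0]] [ 306.  -19. 1315.] [[0.02, -1.0, 0.02], [-0.99, -0.03, -0.16], [0.16, -0.01, -0.99]]
side [[399.8, 0.0, 254.2], [0.0, 399.8, 190.0], [0.0, 0.0, 1.0]] [ -29. -977. 1038.] [[0.88, -0.48, -0.02], [-0.33, -0.56, -0.76], [0.35, 0.67, -0.65]]
0.1 [ 199.26914512 -618.14022482  232.50322074] [ 0.41672171  0.57207086 -0.41586869  0.57107896] 0.9975886075768433 [-0.72813898 -0.52681207  0.61641791]
```

View pics/top0.png

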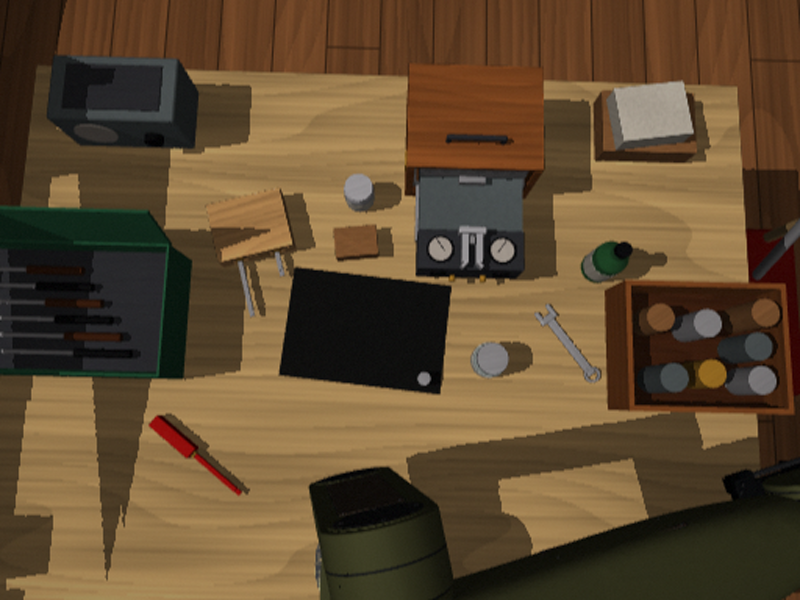

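View pics/side0.png

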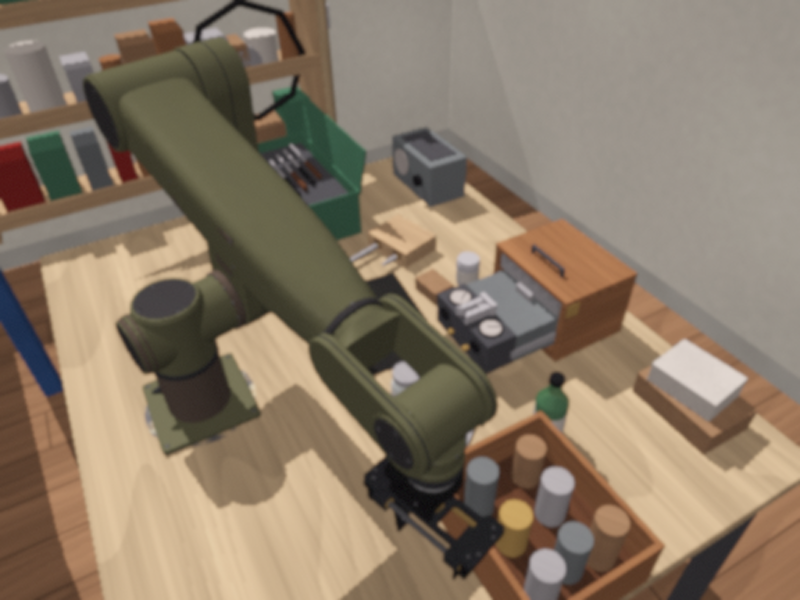

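The top view (800x600) shows the block at about (250,227), with the long shank's tip at (252,316) and the stubby's at (283,275). The mat's corners are near (295,268), (451,287), (440,393) and (280,375), with the socket on its lower right corner at (424,379). The drawer slot is at about (472,265). The side view agrees, but the arm hides part of it. Next I turn these into world positions.

```bash
cat > h.py <<'E'
import numpy as np,cv2
from scipy.spatial.transform import Rotation as Ro
from bench import r,cams,order
def px2w(c,u,v,z):
    K=np.array(c["intrinsics"]);R=np.array(c["R"]);t=np.array(c["t"]).ravel()
    d=R.T@np.linalg.inv(K)@[u,v,1]; o=-R.T@t
    return o+d*(z-o[2])/d[2]
def w2px(c,X):
    p=np.array(c["intrinsics"])@(np.array(c["R"])@np.array(X)+np.array(c["t"]).ravel()); return p[:2]/p[2]
def st():
    s=r.state(); M=Ro.from_quat(s["tool_rot"]).as_matrix()
    print("t",round(s["t"],2),"tcp",np.round(s["eef_pos"],1),"x",np.round(M[:,0],3),"y",np.round(M[:,1],3),"z",np.round(M[:,2],3),"gap",round(s["finger_gap"]*95,1),"F",np.round(s["force"],1),"j",np.round(s["joints"],2))
    return s,M
def snap(n,f,crop=None,sc=1):
    s=r.state();c=cams.camera_info(n);im=cams.capture(n)[:,:,::-1]
    np.save(f"pics/{f}.npy",im)
    if crop: im=im[crop[1]:crop[3],crop[0]:crop[2]]
    cv2.imwrite(f"pics/{f}.png",cv2.resize(im,None,fx=sc,fy=sc,interpolation=cv2.INTER_CUBIC))
    import pickle; pickle.dump(c,open(f"pics/{f}.pkl","wb"))
def cal(f):
    import pickle; return pickle.load(open(f"pics/{f}.pkl","rb"))
E
python3 - <<'E'
from h import *
s,M=st()
c=cams.camera_info("top"); k=512/800
P={"blk":[(206,205,50),(282,190,50),(296,243,50),(218,263,50)],"long":[(252,316,21),(242,262,21)],"short":[(283,275,21),(278,252,21)],
"mat":[(295,268,3),(451,287,3),(440,393,3),(280,375,3)],"socket":[(424,378,35)],"head":[(416,262,115),(416,173,115),(523,173,115)],"slotfront":[(472,267,137)],"slotend":[(472,233,137)],
"case":[(408,65,177),(543,65,177),(543,170,177),(406,167,177)],"carton":[(357,241,40)],"tin":[(358,185,75)],"jar":[(490,358,80)],"oil":[(623,250,170)]}
for n,l in P.items(): print(n,[np.round(px2w(c,u*k,v*k,z)[:2]).tolist() for u,v,z in l])
cc=cams.camera_info("wrist");C=-np.array(cc["R"]).T@cc["t"]; print("wristcam in tool",np.round(M.T@(C-s["eef_pos"])),np.round(np.array(cc["R"])@M,2).tolist(),cc["intrinsics"][0][0])
a=cv2.imread("pics/top0.png"); 
A=np.vstack([np.load] and [cv2.resize(a[180:330,195:395],(800,600),interpolation=cv2.INTER_CUBIC)])
cv2.imwrite("pics/crop1.png",A)
E
```

```text
t 0.1 tcp [ 199.3 -618.1  232.5] x [-0.     0.002 -1.   ] y [0.952 0.307 0.   ] z [ 0.307 -0.952 -0.002] gap 94.8 F [-0.7 -0.5  0.6] j [-1.34  0.12  1.65 -0.    1.37 -0.08]
blk [[679.0, 353.0], [715.0, 204.0], [607.0, 172.0], [563.0, 321.0]]
long [[464.0, 255.0], [572.0, 282.0]]
short [[548.0, 199.0], [595.0, 211.0]]
mat [[567.0, 178.0], [536.0, -138.0], [323.0, -119.0], [351.0, 197.0]]
socket [[351.0, -85.0]]
head [[562.0, -63.0], [734.0, -59.0], [740.0, -263.0]]
slotfront [[550.0, -164.0]]
slotend [[614.0, -164.0]]
case [[920.0, -38.0], [929.0, -289.0], [725.0, -287.0], [723.0, -39.0]]
carton [[617.0, 53.0]]
tin [[721.0, 52.0]]
jar [[389.0, -206.0]]
oil [[582.0, -431.0]]
wristcam in tool [-151.   77.   -0.] [[-0.0, 0.0, 1.0], [-0.27, -0.96, 0.0], [0.96, -0.27, 0.0]] 293.17948294204734
```

```bash
python3 -m handwheel '0 .7 -.93 0 0 0 0;0 .7 -.93 0 0 0 0;0 .7 -.93 0 0 0 0;0 .7 -.93 0 0 0 0;0 .7 -.93 0 0 0 0;0 .7 -.93 0 0 0 0;0 .7 -.93 0 0 0 0;0 .7 -.93 0 0 0 0;0 .7 -.93 0 0 0 0;0 .7 -.93 0 0 0 0;0 .7 -.93 0 0 0 0;0 .7 -.93 0 0 0 0;0 .7 -.93 0 0 0 0;0 .7 -.93 0 0 0 0;0 .7 -.93 0 0 0 0;0 .7 -.93 0 0 0 0;.5 .7 -.93 0 0 0 0;.5 .7 -.93 0 0 0 0;.4 .7 -.93 .4 0 0 0;.4 .7 -.93 .4 0 0 0'
python3 -m handwheel '0 0 0 0 0 0 0;0 0 0 0 0 0 0'
python3 - <<'E'
from h import *
st(); snap("wrist","w1",sc=1.5)
E
```

```text
t: 2.6
eef_pos: [505.6, 262.2, 160.5]
tool_rot: [0.436, 0.557, -0.436, 0.556]
force: [0.4, 0.2, 1.0]
finger_gap: 0.502
t: 2.85
eef_pos: [505.3, 260.4, 161.3]
tool_rot: [0.435, 0.557, -0.436, 0.557]
force: [-0.0, 0.4, 0.4]
finger_gap: 0.501
t 2.85 tcp [505.3 260.4 161.3] x [-0.001 -0.001 -1.   ] y [ 0.971  0.24  -0.001] z [ 0.24  -0.971  0.001] gap 47.6 F [-0.   0.4  0.4] j [ 0.38  0.    1.9  -0.    1.24  1.71]
```

View pics/w1.png

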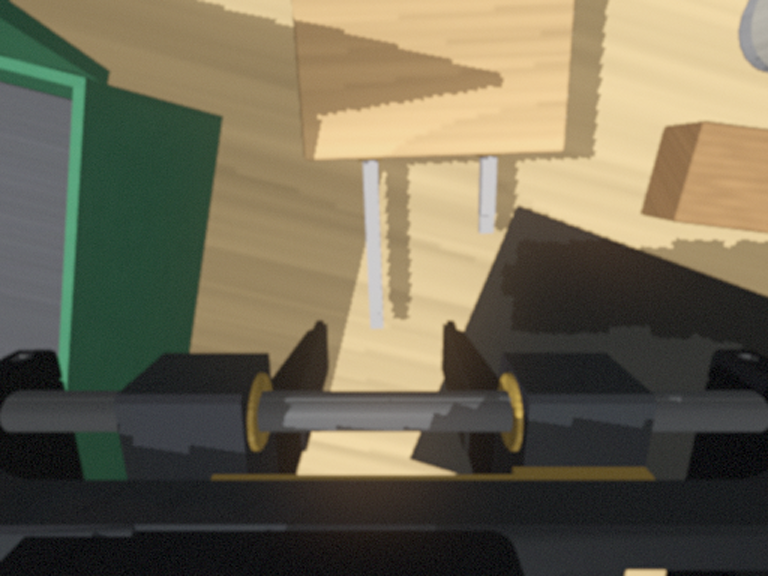

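The wrist view (1.5x) shows the long shank from (371,165) at the block to its tip at (376,326). The stubby runs from (488,158) to (486,233), and the block's front top edge from (305,160) to (565,151).

```bash
python3 - <<'E'
from h import *
c=cal("w1"); s,M=st()
q=lambda u,v,z:px2w(c,u/1.5,v/1.5,z)
a=q(371,165,25);b=q(376,326,25);print("base",a,"tip",b,"len",np.linalg.norm(a-b),"yaw",np.arctan2(*(a-b)[1::-1]))
print("stubby",q(488,160,25),q(486,233,25)); e=q(305,160,50);f=q(565,151,50);print("block edge",e,f,np.linalg.norm(e-f),np.arctan2(-(f-e)[0],(f-e)[1]))
m=(e+f)/2; print(m)
d=(a-b)/np.linalg.norm(a-b); g=b+d*70
for n,g in (("50mm",b+d*70),):
  print(n,g, "shift units", M.T@(np.array([g[0],g[1],30])-s["eef_pos"])/40, "yaw turn units about x", -(np.arctan2(d[1],d[0])-np.arctan2(M[1,1],M[0,1]))/np.radians(5))
E
```

```text
t 2.9 tcp [505.5 260.1 161.8] x [-0. -0. -1.] y [ 0.971  0.239 -0.   ] z [ 0.239 -0.971  0.   ] gap 47.5 F [-0.1 -0.1 -0.4] j [ 0.38  0.    1.9  -0.    1.24  1.71]
base [574.96661117 286.33250656  25.        ] tip [470.33275904 257.66352634  25.        ] len 108.49033800259072 yaw 0.26743010072091816
stubby [595.6832827  215.53063299  25.        ] [551.15244008 202.83367984  25.        ]
block edge [568.93274671 323.1757723   50.        ] [609.64924637 179.80777193  50.        ] 149.03763576415412 -2.8648786972339524
[589.29099654 251.49177211  50.        ]
50mm [537.84448206 276.16128985  25.        ] shift units [ 3.29540945  0.88174083 -0.19836508] yaw turn units about x -0.29540495175916626
```

```bash
python3 -m handwheel '0 .9 -.2 -.4 0 0 0;.8 0 0 0 0 0 0;.8 0 0 0 0 0 0;.8 0 0 0 0 0 0;.6 0 0 0 0 0 0;.3 0 0 0 0 0 0;0 0 0 0 0 0 0;0 0 0 0 0 0 0' 50
python3 - <<'E'
from h import *
s,M=st(); b=np.array([470.3,257.7]);d=np.array([.9635,.2675]); v=s["eef_pos"][:2]-b; print("along",v@d,"off",v[1]*d[0]-v[0]*d[1],"yaw",np.arctan2(M[1,1],M[0,1]))
E
```

```text
t: 3.9
eef_pos: [539.8, 277.2, 31.3]
tool_rot: [0.427, 0.564, -0.426, 0.565]
force: [0.5, -0.3, 0.7]
finger_gap: 0.503
t 3.9 tcp [539.8 277.2  31.3] x [ 0.002  0.001 -1.   ] y [0.962 0.273 0.003] z [ 0.273 -0.962 -0.   ] gap 47.8 F [ 0.5 -0.3  0.7] j [ 0.39  0.23  1.89 -0.    1.01  1.68]
along 72.13769754412243 off 0.22962897926318604 yaw 0.2765268758821428
```

```bash
python3 -m handwheel '0 0 0 0 0 0 1;0 0 0 0 0 0 1;0 0 0 0 0 0 1;0 0 0 0 0 0 1;0 -.2 0 0 0 0 1;0 -.3 0 0 0 0 1' 50; python3 -c "
from h import *
st()"
```

```text
t: 4.65
eef_pos: [519.3, 271.6, 29.8]
tool_rot: [0.426, 0.564, -0.426, 0.564]
force: [0.9, -0.7, -0.3]
finger_gap: 0.086
t 4.65 tcp [519.3 271.6  29.8] x [ 0.001  0.    -1.   ] y [0.962 0.273 0.001] z [ 0.273 -0.962 -0.   ] gap 8.2 F [ 0.9 -0.7 -0.3] j [ 0.39  0.2   1.94 -0.    1.01  1.68]
```

```bash
python3 -m handwheel '0 -.5 0 0 0 0 1;0 -.5 0 0 0 0 1;0 -.5 0 0 0 0 1;0 -.5 0 0 0 0 1;0 -.5 0 0 0 0 1;0 -.5 0 0 0 0 1;-.2 -.2 0 0 0 0 1;-.5 0 0 0 0 0 1;-.5 0 0 0 0 0 1;-.5 0 0 0 0 0 1;0 0 0 0 0 0 1'
python3 - <<'E'
from h import *
st(); snap("wrist","w2",sc=1.5)
E
```

```text
t: 6.02
eef_pos: [397.6, 237.2, 99.8]
tool_rot: [0.428, 0.563, -0.425, 0.565]
force: [-0.5, 0.3, -1.8]
finger_gap: 0.09
t 6.03 tcp [397.6 237.2  99.8] x [ 0.004  0.002 -1.   ] y [0.962 0.273 0.004] z [ 0.273 -0.962 -0.001] gap 8.6 F [-0.5  0.3 -1.8] j [ 0.42 -0.18  2.18 -0.    1.13  1.72]
```

View pics/w2.png

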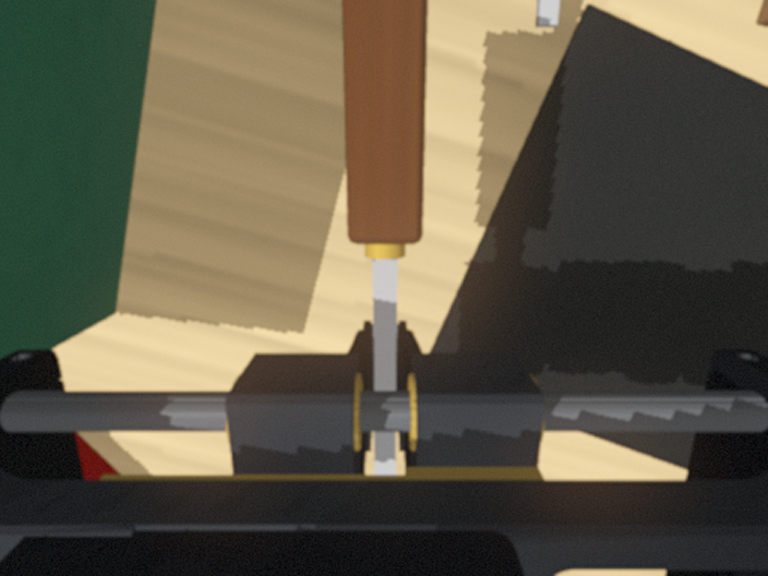

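The driver is held by its shank, clear of the block and nearly level, and the stubby is still in its cell at (548,15). The handle's front end is at (385,243). Next I carry it over the mat and turn it.

```bash
python3 -m handwheel '0 -.05 1 0 0 0 1;0 -.05 1 0 0 0 1;0 -.05 1 0 0 0 1;0 -.05 1 0 0 0 1;0 -.05 1 0 0 0 1;0 -.05 1 0 0 0 1;0 0 0 -1 0 0 1;0 0 0 -1 0 0 1;0 0 0 -1 0 0 1;0 0 0 -1 0 0 1;0 0 0 -1 0 0 1;0 0 0 -1 0 0 1;0 0 0 -1 0 0 1;0 0 0 -1 0 0 1;0 0 0 -1 0 0 1;0 0 0 -1 0 0 1;0 0 0 -1 0 0 1;0 0 0 -1 0 0 1;0 0 0 -1 0 0 1;0 0 0 -1 0 0 1'
python3 -m handwheel '.5 0 0 0 0 0 1;.5 0 0 0 0 0 1;.4 0 0 0 0 0 1;.2 0 0 0 0 0 1;0 0 0 0 0 0 1;0 0 0 0 0 0 1'
python3 - <<'E'
from h import *
st(); snap("side","s2",crop=(170,120,370,270),sc=4)
E
```

```text
t: 8.57
eef_pos: [449.5, 2.5, 96.2]
tool_rot: [0.024, 0.707, -0.024, 0.706]
force: [0.1, 0.1, -1.3]
finger_gap: 0.087
t: 9.32
eef_pos: [451.0, 2.4, 34.3]
tool_rot: [0.025, 0.706, -0.026, 0.707]
force: [-0.2, 0.8, -1.5]
finger_gap: 0.086
t 9.32 tcp [451.    2.4  34.3] x [ 0.001 -0.    -1.   ] y [ 0.072  0.997 -0.   ] z [ 0.997 -0.072  0.001] gap 8.2 F [-0.2  0.8 -1.5] j [-0.11 -0.1   2.24 -0.    1.   -0.04]
```

View pics/s2.png

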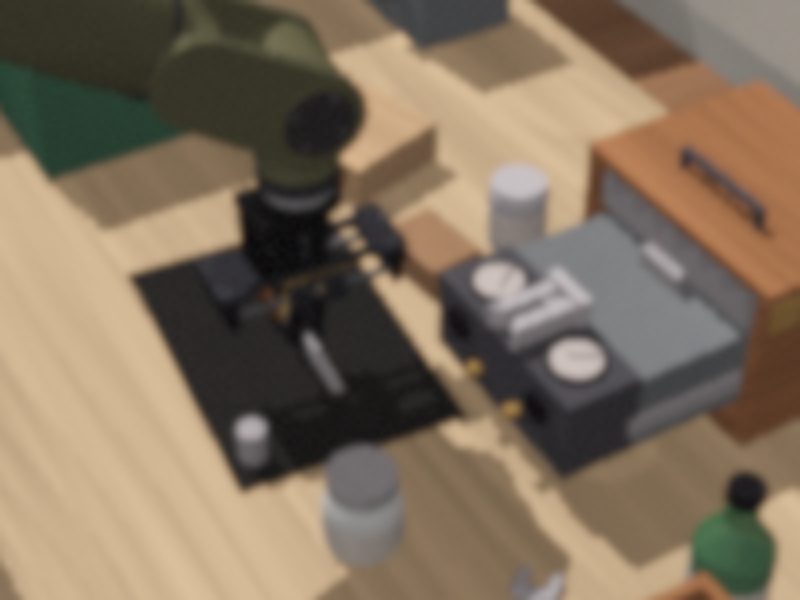

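The driver hangs over the mat, its shank at (325,365), clear of the socket at (252,437). I lower it slowly and watch the force.

```bash
python3 -m handwheel '.1 0 0 0 0 0 1;.08 0 0 0 0 0 1;.06 0 0 0 0 0 1;0 0 0 0 0 0 1;0 0 0 0 0 0 1'
```

```text
t: 10.0
eef_pos: [450.6, 2.4, 24.5]
tool_rot: [0.025, 0.707, -0.026, 0.707]
force: [-2.6, -1.7, 4.4]
finger_gap: 0.088
```

```bash
python3 -m handwheel '0 0 0 0 0 0 0;0 0 0 0 0 0 0;0 0 0 0 0 0 0;0 0 0 0 0 0 0;-.8 0 0 0 0 0 0;-.8 0 0 0 0 0 0;-.8 0 0 0 0 0 0;0 0 0 0 0 0 0'
python3 - <<'E'
from h import *
st(); snap("wrist","w3",sc=1.5)
E
```

```text
t: 11.0
eef_pos: [452.6, 2.3, 122.9]
tool_rot: [0.025, 0.704, -0.026, 0.709]
force: [0.4, 0.0, -0.9]
finger_gap: 0.499
t 11.0 tcp [452.6   2.3 122.9] x [ 0.006 -0.001 -1.   ] y [ 0.072  0.997 -0.   ] z [ 0.997 -0.072  0.006] gap 47.4 F [ 0.4  0.  -0.9] j [-0.11 -0.24  2.19  0.    1.18 -0.04]
```

View pics/w3.png

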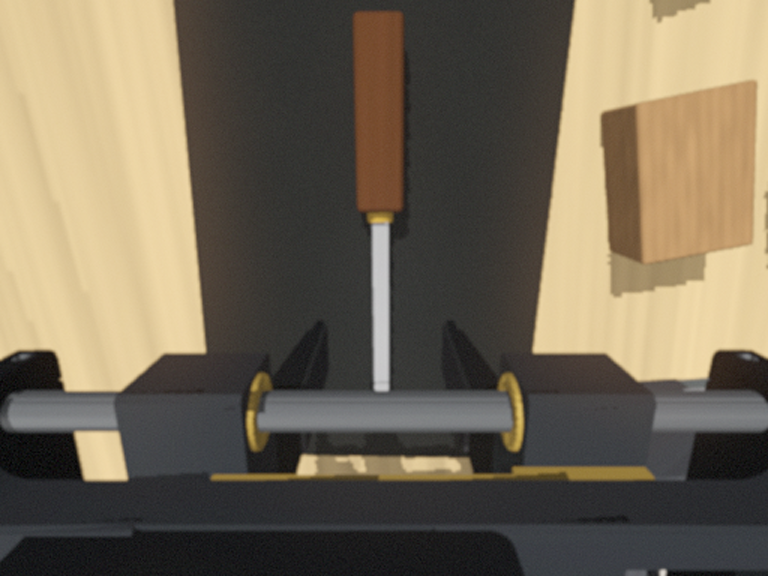

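It lies flat on the mat and has been let go. The handle's top runs from (378.5,12) to (380,212).

```bash
python3 - <<'E'
from h import *
c=cal("w3"); s,M=st()
q=lambda u,v,z:px2w(c,u/1.5,v/1.5,z)
a=q(378.5,12,29);b=q(380,212,29);d=(a-b)/np.linalg.norm(a-b);print(a,b,np.linalg.norm(a-b),np.arctan2(d[1],d[0]),np.arctan2(M[1,1],M[0,1]))
g=(a+b)/2;g[2]=24; print("grip",g,M.T@(g-s["eef_pos"])/40)
E
```

```text
t 11.05 tcp [451.1   2.4 120.9] x [ 0.003 -0.    -1.   ] y [ 0.072  0.997 -0.   ] z [ 0.997 -0.072  0.003] gap 47.5 F [-0.8  0.4 -0.8] j [-0.11 -0.23  2.19  0.    1.18 -0.04]
[462.47386224 148.25296221  29.        ] [455.96161355  50.25515919  29.        ] 98.21394391598915 1.5044408803607197 1.4985960816123598
grip [459.2177379  99.2540607  24.       ] [2.42186363 2.42929685 0.02049222]
```

```bash
python3 -m handwheel '0 .7 0 0 0 0 0;0 .7 0 0 0 0 0;0 .65 0 0 0 0 0;.7 0 0 0 0 0 0;.7 0 0 0 0 0 0;.6 0 0 0 0 0 0;.4 0 0 0 0 0 0;0 0 0 0 0 0 0;0 0 0 0 0 0 1;0 0 0 0 0 0 1;0 0 0 0 0 0 1;0 0 0 0 0 0 1;0 0 0 0 0 0 1' 55; python3 -c "
from h import *
st()"
```

```text
t: 12.68
eef_pos: [456.1, 84.3, 23.9]
tool_rot: [0.026, 0.707, -0.026, 0.707]
force: [-0.4, -0.5, -1.7]
finger_gap: 0.268
t 12.68 tcp [456.1  84.3  23.9] x [-0.  0. -1.] y [ 0.072  0.997 -0.   ] z [ 0.997 -0.072 -0.   ] gap 25.5 F [-0.4 -0.5 -1.7] j [ 0.07 -0.05  2.22  0.    0.98  0.14]
```

```bash
python3 -m handwheel '-.8 0 0 0 0 0 1;-.85 0 0 0 0 0 1;-.85 0 0 0 0 0 1;-.85 0 0 0 0 0 1;-.85 0 0 0 0 0 1;0 -.91 -.35 0 0 0 1;0 -.91 -.35 0 0 0 1;0 -.91 -.35 0 0 0 1;0 -.91 -.35 0 0 0 1;0 -.91 -.35 0 0 0 1;0 -.91 -.35 0 0 0 1;0 -.91 -.35 0 0 0 1'
python3 -m handwheel '0 0 0 -.99 0 0 1;0 0 0 -.99 0 0 1;0 0 0 -.99 0 0 1;0 0 0 -.99 0 0 1;0 0 0 -.99 0 0 1;0 0 0 -.99 0 0 1;0 0 0 -.99 0 0 1;0 0 0 -.99 0 0 1;0 0 0 -.99 0 0 1;0 0 0 -.99 0 0 1;0 0 0 -.99 0 0 1;0 0 0 -.99 0 0 1;0 0 0 -.99 0 0 1;0 0 0 -.99 0 0 1;0 0 0 -.99 0 0 1;0 0 0 -.99 0 0 1;0 0 0 -.99 0 0 1;0 0 0 -.99 0 0 1;0 0 0 -.99 0 0 1;0 0 0 0 0 0 1'
python3 - <<'E'
from h import *
st(); snap("wrist","w4",sc=1.5); snap("top","t4")
E
```

```text
t: 14.18
eef_pos: [339.3, -163.7, 191.8]
tool_rot: [0.025, 0.707, -0.025, 0.707]
force: [0.2, -0.3, -1.2]
finger_gap: 0.268
t: 16.68
eef_pos: [339.9, -162.6, 191.7]
tool_rot: [-0.499, 0.501, 0.5, 0.501]
force: [0.1, -0.2, -1.4]
finger_gap: 0.271
t 16.68 tcp [ 339.9 -162.6  191.7] x [-0.001  0.    -1.   ] y [-1.     0.003  0.001] z [0.003 1.    0.   ] gap 25.8 F [ 0.1 -0.2 -1.4] j [-0.59 -0.51  2.27 -0.    1.39 -2.16]
```

View pics/w4.png

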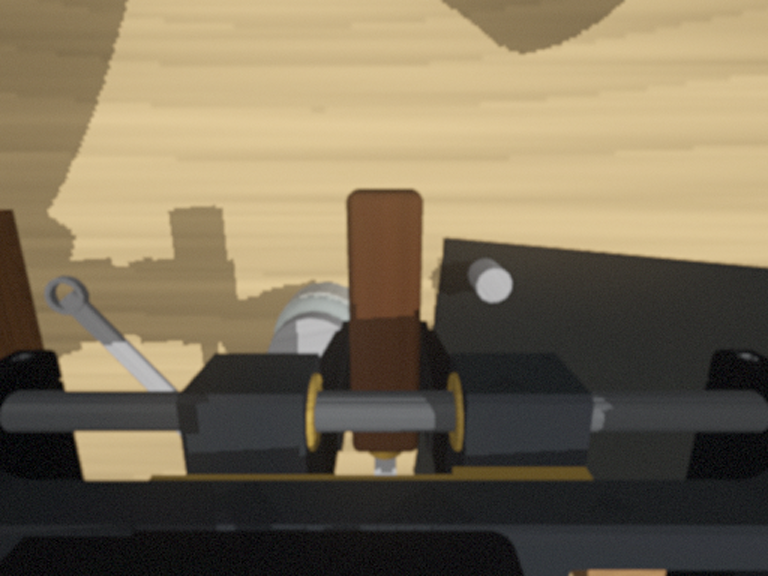

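The wrist view looks back along the handle (347-422, 190-450) and can't see the tip or the slot. I'll lower to slot height in front of the slot and use the fixed cameras.

```bash
python3 -m handwheel '.5 0 0 0 0 0 1;.5 0 0 0 0 0 1;.4 0 0 0 0 0 1;0 0 0 0 0 0 1;0 0 0 0 0 0 1'
python3 - <<'E'
from h import *
st(); snap("top","t5"); snap("side","s5")
a=np.load("pics/t5.npy");b=np.load("pics/s5.npy")
ct=cal("t5");cs=cal("s5")
print(w2px(ct,[495,-163,127]),w2px(ct,[550,-163,137]),w2px(cs,[495,-163,127]),w2px(cs,[550,-163,137]))
A=cv2.resize(a[140:190,262:342],None,fx=9,fy=6*1.5,interpolation=cv2.INTER_CUBIC)[:, :720]
u,v=w2px(cs,[520,-163,130]).astype(int); B=cv2.resize(b[v-25:v+25,u-40:u+40],None,fx=9,fy=9,interpolation=cv2.INTER_CUBIC)
print(u-40,v-25)
cv2.imwrite("pics/t5c.png",A);cv2.imwrite("pics/s5c.png",B)
E
```

```text
t: 17.4
eef_pos: [340.5, -163.0, 136.7]
tool_rot: [-0.5, 0.5, 0.499, 0.5]
force: [-0.3, -0.3, -0.2]
finger_gap: 0.27
t 17.4 tcp [ 340.5 -163.   136.7] x [ 0.001 -0.    -1.   ] y [-1.     0.002 -0.001] z [ 0.002  1.    -0.   ] gap 25.7 F [-0.3 -0.3 -0.2] j [-0.59 -0.46  2.33 -0.    1.28 -2.16]
[301.09163792 190.60680536] [301.64657868 171.03463644] [280.31688299 207.84619142] [294.4004003  200.00230143]
246 179
```

View pics/t5c.png

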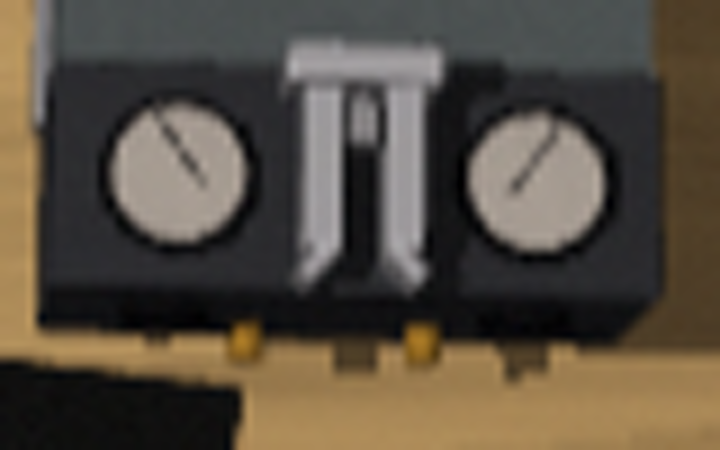

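View pics/s5c.png

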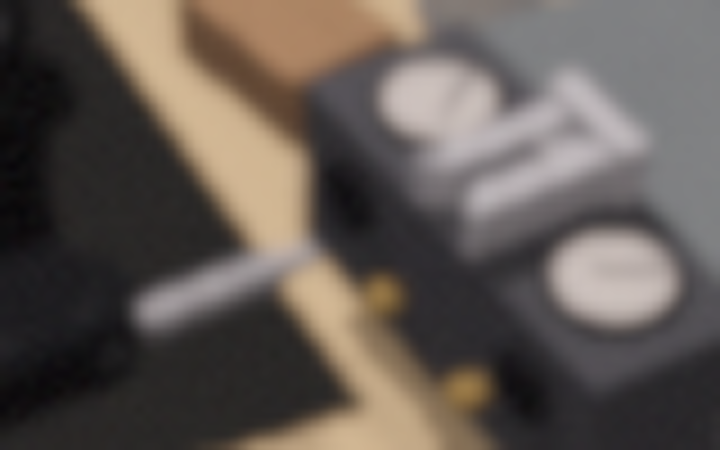

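Top crop (9x, origin 262,140): the slot centre is at column ~363, the flare front at row ~285 and the plunger at (364,118). Side crop (9x, origin 246,179): the tip is at ~(317,247) and the slot mouth at ~(447,190). I'll fit the shank numerically in both images.

```bash
python3 - <<'E'
from h import *
from scipy.optimize import least_squares
ct=cal("t5");cs=cal("s5")
a=np.load("pics/t5.npy").astype(float).mean(2);b=np.load("pics/s5.npy").astype(float).mean(2)
print("slot y (top, z137):",px2w(ct,302.0,171.2,137),"plunger",px2w(ct,302.0,152.7,134))
print(a[180:216:2,292:312].astype(int))
print("side");print(b[198:220,258:288].astype(int))
E
```

```text
slot y (top, z137): [ 549.54568091 -164.01358363  137.        ] plunger [ 604.52570425 -164.04289619  134.        ]
[[118 118 119 118 120 119 119  60  60  60  60  60 122 120 120  87  85  82
   89 121]
 [114 115 115 116 115 116 117 114 117 117 116 117 116 117 119 118 119 120
  118 120]
 [122 123 123 125 123 123 125 123 124 124 123 124 124 125 124 125 123 124
  124 126]
 [129 131 130 130 130 130 131 131 131 131 132 130 130 131 131 131 131 130
  131 130]
 [135 134 135 135 135 135 134 134 134 134 135 134 132 134 135 135 134 134
  133 135]
 [126 127 126 127 127 129 124 121 127 126 126 125 123 123 123 124 124 125
  124 125]
 [107 108 108 108 109 108 107 109 127 132 132 120 108 109 108 110 108 109
  109 110]
 [116 116 115 116 115 115 115 116 123 116 117 115 114 114 113 113 114 112
  114 114]
 [126 125 125 124 126 125 125 125 103 133 132 129 125 125 125 126 124 125
  125 125]
 [130 128 129 129 129 128 128 130 104 133 133 131 130 129 128 129 130 129
  129 130]
 [113 113 113 114 114 114 115 116 105 133 134 124 117 117 117 117 118 118
  118 119]
 [111 112 112 112 113 112 111 112 119 134 132 123
[... 2602 characters left out ...]
 52  46  42  41  40  39
   38  47  67 105 142 167 176 173 157 136 116 100]
 [ 23  23  40  69  90  94  88  77  64  54  48  44  40  39  39  40  39  41
   40  41  50  78 119 151 168 170 157 136 118 105]
 [ 23  23  28  45  59  62  60  53  46  43  40  39  40  38  38  39  39  40
   40  40  40  56  90 126 154 167 165 147 127 113]
 [ 28  27  27  35  45  47  45  42  40  39  38  40  40  39  39  39  38  39
   39  40  40  43  62  96 134 159 167 157 137 119]
 [ 28  30  28  33  37  41  41  40  40  39  40  39  40  38  41  39  40  40
   37  40  41  40  47  71 111 145 161 161 149 131]
 [ 26  25  28  34  38  39  39  38  39  38  38  39  38  39  39  39  38  40
   40  39  39  40  43  54  85 122 147 160 159 147]]
```

```bash
python3 - <<'E'
from h import *
cs=cal("s5")
for z in (123,127,131,135):
  print(z,[np.round(w2px(cs,[x,-163,z]),1).tolist() for x in (430,445,460,475,495)])
for P in [(550,-164-7,137),(550,-164+7,137),(550,-264,115),(550,-64,115)]: print(P,np.round(w2px(cs,P),1))
b=np.load("pics/s5.npy").astype(float).mean(2)
for u in range(262,276,2):
  col=b[198:222,u]; w=np.clip(col-70,0,None); w[:8 if u<270 else 6]=0; i=w.argmax(); k=slice(max(0,i-3),i+4); print(u,(np.arange(198,222)[k]*w[k]).sum()/w[k].sum())
E
```

```text
123 [[263.3, 215.6], [267.3, 214.0], [271.2, 212.4], [275.1, 210.8], [280.3, 208.7]]
127 [[263.3, 214.7], [267.3, 213.1], [271.2, 211.5], [275.1, 209.9], [280.3, 207.8]]
131 [[263.3, 213.8], [267.3, 212.2], [271.2, 210.6], [275.2, 209.1], [280.3, 207.0]]
135 [[263.3, 213.0], [267.3, 211.3], [271.2, 209.8], [275.2, 208.2], [280.4, 206.1]]
(550, -171, 137) [295.7 201.4]
(550, -157, 137) [293.4 199. ]
(550, -264, 115) [311.4 223.3]
(550, -64, 115) [278.8 188.4]
262 212.92439372325248
264 212.3862704918033
266 211.6484983314794
268 210.74021739130433
270 210.0445387062566
272 209.12812160694895
274 205.39525691699603
```

Measured against each other, tip to slot is 1 mm off sideways, and the height is within a couple of mm. I shift -1 mm in y and -1 mm in z, then go in.

```bash
python3 -m handwheel '.03 -.3 -.025 0 0 0 1;0 -.4 0 0 0 0 1;0 -.4 0 0 0 0 1;0 -.25 0 0 0 0 1;0 -.2 0 0 0 0 1;0 0 0 0 0 0 1' 60; python3 -m handwheel '0 -.2 0 0 0 0 1;0 -.2 0 0 0 0 1;0 -.2 0 0 0 0 1;0 0 0 0 0 0 1'
```

```text
t: 18.25
eef_pos: [402.5, -163.9, 134.9]
tool_rot: [-0.5, 0.5, 0.5, 0.5]
force: [-0.1, 0.3, -2.1]
finger_gap: 0.268
t: 18.75
eef_pos: [426.7, -163.9, 134.9]
tool_rot: [-0.5, 0.5, 0.5, 0.5]
force: [0.2, 0.4, -1.4]
finger_gap: 0.269
```

```bash
python3 -m handwheel '0 -.15 0 0 0 0 1;0 -.15 0 0 0 0 1;0 0 0 0 0 0 1'; python3 -m handwheel '0 -.1 0 0 0 0 1;0 -.1 0 0 0 0 1;0 0 0 0 0 0 1';  python3 -m handwheel '0 -.1 0 0 0 0 1;0 -.1 0 0 0 0 1;0 0 0 0 0 0 1'
```

```text
t: 19.12
eef_pos: [438.6, -164.0, 134.9]
tool_rot: [-0.5, 0.5, 0.5, 0.5]
force: [0.3, 0.2, -1.8]
finger_gap: 0.268
t: 19.5
eef_pos: [445.8, -163.8, 134.6]
tool_rot: [-0.499, 0.501, 0.5, 0.5]
force: [-1.6, 0.1, -2.3]
finger_gap: 0.271
t: 19.88
eef_pos: [454.3, -163.8, 134.5]
tool_rot: [-0.5, 0.5, 0.5, 0.5]
force: [-1.2, 0.9, -2.8]
finger_gap: 0.27
```

```bash
python3 -m handwheel '0 -.1 0 0 0 0 1;0 -.1 0 0 0 0 1';  python3 -m handwheel '0 -.1 0 0 0 0 1;0 -.1 0 0 0 0 1'; python3 - <<'E'
from h import *
st(); snap("top","t6"); snap("side","s6")
a=np.load("pics/t6.npy");b=np.load("pics/s6.npy")
A=cv2.resize(a[128:192,262:342],None,fx=5,fy=5,interpolation=cv2.INTER_CUBIC)
B=cv2.resize(b[168:232,246:326],None,fx=5,fy=5,interpolation=cv2.INTER_CUBIC)
cv2.imwrite("pics/c6.png",np.hstack([A,B]))
E
```

```text
t: 20.12
eef_pos: [462.1, -163.9, 134.6]
tool_rot: [-0.499, 0.5, 0.5, 0.5]
force: [-3.5, 0.0, -2.6]
finger_gap: 0.265
t: 20.38
eef_pos: [470.3, -163.9, 134.6]
tool_rot: [-0.499, 0.5, 0.5, 0.5]
force: [-3.6, 0.4, -2.4]
finger_gap: 0.272
t 20.38 tcp [ 470.3 -163.9  134.6] x [-0.001  0.    -1.   ] y [-1.     0.001  0.001] z [0.001 1.    0.   ] gap 25.9 F [-3.6  0.4 -2.4] j [-0.44 -0.13  2.08 -0.    1.2  -2.01]
```

View pics/c6.png

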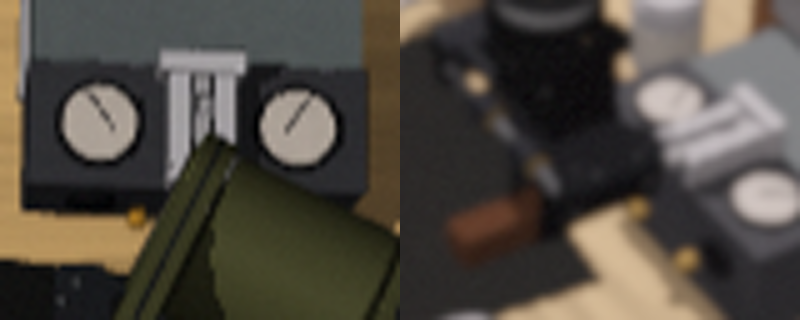

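The top crop shows the head's rear edge about 7 px (about 20 mm) further in: the lock is released and the drawer is sliding with the tip in the slot. I keep pushing.

```bash
python3 -m handwheel '0 -.2 0 0 0 0 1;0 -.2 0 0 0 0 1;0 -.2 0 0 0 0 1;0 -.2 0 0 0 0 1;0 -.2 0 0 0 0 1;0 -.2 0 0 0 0 1;0 -.2 0 0 0 0 1;0 -.2 0 0 0 0 1'; python3 -m handwheel '0 -.1 0 0 0 0 1;0 -.1 0 0 0 0 1'; python3 -m handwheel '0 -.1 0 0 0 0 1;0 -.05 0 0 0 0 1';
```

```text
t: 21.48
eef_pos: [534.7, -164.1, 134.8]
tool_rot: [-0.5, 0.5, 0.5, 0.5]
force: [-5.4, -0.3, -0.4]
finger_gap: 0.268
t: 21.72
eef_pos: [542.7, -164.1, 135.0]
tool_rot: [-0.5, 0.5, 0.499, 0.501]
force: [-5.3, 0.1, -1.2]
finger_gap: 0.27
t: 21.98
eef_pos: [548.4, -164.1, 135.0]
tool_rot: [-0.5, 0.5, 0.5, 0.5]
force: [-6.3, -0.0, -1.1]
finger_gap: 0.272
```

```bash
python3 -m handwheel '0 -.05 0 0 0 0 1;0 -.05 0 0 0 0 1'; python3 -m handwheel '0 -.05 0 0 0 0 1;0 -.05 0 0 0 0 1';python3 -m handwheel '0 -.05 0 0 0 0 1;0 -.05 0 0 0 0 1'
```

```text
t: 22.22
eef_pos: [551.9, -164.0, 134.7]
tool_rot: [-0.499, 0.501, 0.5, 0.5]
force: [-7.0, -0.2, -1.9]
finger_gap: 0.271
t: 22.48
eef_pos: [555.6, -164.0, 134.4]
tool_rot: [-0.499, 0.501, 0.5, 0.5]
force: [-6.9, -0.6, -3.0]
finger_gap: 0.269
t: 22.72
eef_pos: [558.3, -163.9, 133.7]
tool_rot: [-0.498, 0.502, 0.501, 0.499]
force: [-10.4, -0.7, -3.3]
finger_gap: 0.272
```

```bash
python3 -m handwheel '0 -.05 0 0 0 0 1;0 -.05 0 0 0 0 1'; python3 -m handwheel '0 -.05 0 0 0 0 1;0 0 0 0 0 0 1;0 0 0 0 0 0 1'; python3 - <<'E'
from h import *
st(); snap("top","t7"); a=np.load("pics/t7.npy")
A=cv2.resize(a[40:190,242:362],None,fx=4,fy=4,interpolation=cv2.INTER_CUBIC);cv2.imwrite("pics/c7.png",A)
E
```

```text
t: 22.98
eef_pos: [562.0, -164.0, 134.1]
tool_rot: [-0.498, 0.502, 0.502, 0.499]
force: [-10.8, -0.4, -0.6]
finger_gap: 0.268
t: 23.35
eef_pos: [563.6, -164.0, 134.2]
tool_rot: [-0.498, 0.502, 0.502, 0.499]
force: [-8.0, -0.0, -0.2]
finger_gap: 0.269
t 23.35 tcp [ 563.6 -164.   134.2] x [-0.007  0.001 -1.   ] y [-1.     0.001  0.007] z [0.001 1.    0.001] gap 25.5 F [-8.  -0.  -0.2] j [-0.37  0.07  1.88 -0.    1.2  -1.94]
```

View pics/c7.png

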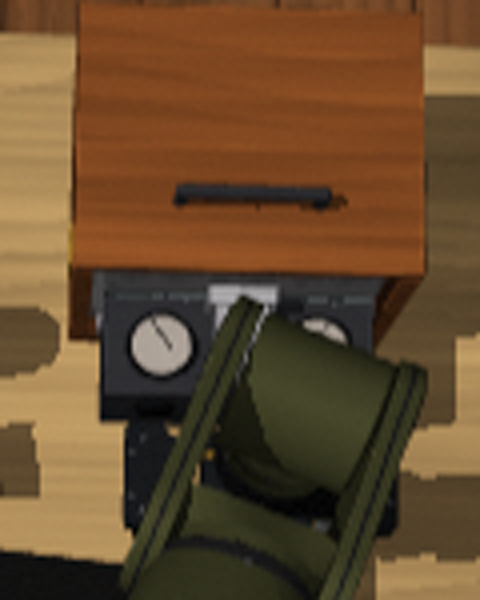

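```bash
python3 - <<'E'
from h import *
ct=cal("t7")
K=lambda u,v,z:np.round(px2w(ct,u,v,z)[:2],1)
print("rear before",K(270,147,115),"rear now",K(270,113.4,115),"case front",K(270,107.3,177),K(290,107.6,177))
# shift of head by matching left dial patch between t5 and t7
a=np.load("pics/t5.npy");b=np.load("pics/t7.npy")
T=cv2.resize(a[148:172,270:294],None,fx=4,fy=4,interpolation=cv2.INTER_CUBIC);S=cv2.resize(b[100:180,255:310],None,fx=4,fy=4,interpolation=cv2.INTER_CUBIC)
m=cv2.matchTemplate(S,T,cv2.TM_CCOEFF_NORMED);_,v,_,l=cv2.minMaxLoc(m);u2,v2=255+l[0]/4,100+l[1]/4;print(v,u2,v2)
p=K(270+9.5,148+10,115);q=K(u2+9.5,v2+10,115);print(p,q,q-p)
E
```

```text
rear before [623.9 -72.3] rear now [726.5 -70.5] case front [722.7 -67.5] [ 723.5 -124. ]
0.9864329695701599 270.5 115.0
[ 591.6 -100.7] [ 691.6 -100.7] [100.   0.]
```

```bash
python3 -m handwheel '0 -.07 0 0 0 0 1;0 -.07 0 0 0 0 1;0 0 0 0 0 0 1'; python3 - <<'E'
from h import *
st();snap("top","t8");ct=cal("t8")
K=lambda u,v,z:np.round(px2w(ct,u,v,z)[:2],1)
a=np.load("pics/t5.npy")
for f in ("t7","t8"):
  b=np.load(f"pics/{f}.npy")
  T=cv2.resize(a[148:172,270:294],None,fx=12,fy=12,interpolation=cv2.INTER_CUBIC);S=cv2.resize(b[100:180,255:310],None,fx=12,fy=12,interpolation=cv2.INTER_CUBIC)
  m=cv2.matchTemplate(S,T,cv2.TM_CCOEFF_NORMED);_,v,_,l=cv2.minMaxLoc(m);u2,v2=255+l[0]/12,100+l[1]/12
  print(K(u2+9.5,v2+10,115)-K(279.5,158,115))
E
```

```text
t: 23.78
eef_pos: [565.8, -164.1, 133.9]
tool_rot: [-0.495, 0.504, 0.504, 0.496]
force: [-27.1, -0.7, 13.3]
finger_gap: 0.273
t 23.77 tcp [ 565.8 -164.1  133.9] x [-0.017  0.001 -1.   ] y [-1.     0.001  0.017] z [0.001 1.    0.001] gap 26.0 F [-27.1  -0.7  13.3] j [-0.37  0.08  1.87 -0.01  1.21 -1.94]
[100.   0.]
[100.   0.]
```

The wrist force is 27 N and the drawer hasn't moved further: it is hard on its stop, 100 mm in from the start. I retract straight back, lift, and carry the driver to the mat.

```bash
python3 -m handwheel '0 .2 0 0 0 0 1;0 .3 0 0 0 0 1;0 .5 0 0 0 0 1;0 .5 0 0 0 0 1;0 .5 0 0 0 0 1;0 .5 0 0 0 0 1;0 .5 0 0 0 0 1'
python3 -m handwheel '-.5 0 0 0 0 0 1;-.5 0 0 0 0 0 1;-.5 0 0 0 0 0 1;0 0 .9 0 0 0 1;0 0 .9 0 0 0 1;0 0 .9 0 0 0 1;0 0 .9 0 0 0 1;0 0 .9 0 0 0 1;0 0 .9 0 0 0 1;0 0 .9 0 0 0 1'
python3 -m handwheel '0 0 0 .99 0 0 1;0 0 0 .99 0 0 1;0 0 0 .99 0 0 1;0 0 0 .99 0 0 1;0 0 0 .99 0 0 1;0 0 0 .99 0 0 1;0 0 0 .99 0 0 1;0 0 0 .99 0 0 1;0 0 0 .99 0 0 1;0 0 0 .99 0 0 1;0 0 0 .99 0 0 1;0 0 0 .99 0 0 1;0 0 0 .99 0 0 1;0 0 0 .99 0 0 1;0 0 0 .99 0 0 1;0 0 0 .99 0 0 1;0 0 0 .99 0 0 1;0 0 0 .99 0 0 1;0 0 0 .99 0 0 1;0 0 0 0 0 0 1'
python3 - <<'E'
from h import *
st();snap("top","t9");snap("wrist","w9")
b=np.load("pics/t9.npy");ct=cal("t9");a=np.load("pics/t5.npy")
K=lambda u,v,z:np.round(px2w(ct,u,v,z)[:2],1)
T=cv2.resize(a[148:172,270:294],None,fx=12,fy=12,interpolation=cv2.INTER_CUBIC);S=cv2.resize(b[100:180,255:310],None,fx=12,fy=12,interpolation=cv2.INTER_CUBIC)
m=cv2.matchTemplate(S,T,cv2.TM_CCOEFF_NORMED);_,v,_,l=cv2.minMaxLoc(m);u2,v2=255+l[0]/12,100+l[1]/12
print("drawer moved",v,K(u2+9.5,v2+10,115)-K(279.5,158,115))
w=np.load("pics/w9.npy");cv2.imwrite("pics/c9.png",np.hstack([w[:320], b[30:350,150:400]]))
E
```

```text
t: 24.7
eef_pos: [463.5, -165.2, 140.6]
tool_rot: [0.509, -0.493, -0.489, -0.508]
force: [40.2, 2.7, -9.7]
finger_gap: 0.268
t: 25.95
eef_pos: [453.4, 89.6, 196.4]
tool_rot: [-0.501, 0.499, 0.499, 0.502]
force: [1.0, -0.1, -1.6]
finger_gap: 0.267
t: 28.45
eef_pos: [453.3, 88.4, 196.1]
tool_rot: [0.026, 0.705, -0.025, 0.708]
force: [-0.3, 0.3, -0.6]
finger_gap: 0.273
t 28.45 tcp [453.3  88.4 196.1] x [ 0.004  0.001 -1.   ] y [0.071 0.997 0.001] z [ 0.997 -0.071  0.004] gap 26.0 F [-0.3  0.3 -0.6] j [ 0.08 -0.29  2.1   0.    1.32  0.15]
drawer moved 0.9967345595359802 [21.3  0.1]
```

View pics/c9.png

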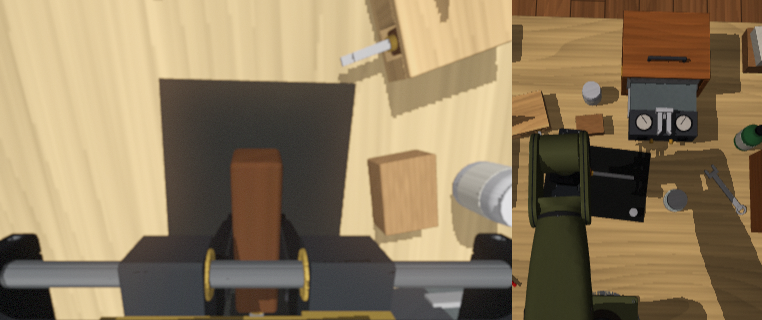

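The check disagrees with the plan: the drawer came back out about 79 mm. The wrist pull was 40 N on retracting, so the tip was caught at the plunger. The wrist crop also shows the handle shifted forward in the grip, its back end now at row 150 against 127 before. I'll lay the driver on the mat, regrip it near its balance point, and push again with the tip higher, watching the force.

```bash
python3 -m handwheel '.9 0 0 0 0 0 1;.9 0 0 0 0 0 1;.9 0 0 0 0 0 1;.8 0 0 0 0 0 1;.4 0 0 0 0 0 1;.2 0 0 0 0 0 1;.1 0 0 0 0 0 1;0 0 0 0 0 0 1;0 0 0 0 0 0 1'
python3 -c "
from h import *
st()"
```

```text
t: 29.68
eef_pos: [453.3, 88.2, 28.0]
tool_rot: [0.026, 0.706, -0.025, 0.708]
force: [-0.6, 4.1, 4.1]
finger_gap: 0.272
t 29.68 tcp [453.3  88.2  28. ] x [ 0.003  0.    -1.   ] y [0.072 0.997 0.001] z [ 0.997 -0.072  0.003] gap 25.9 F [-0.6  4.1  4.1] j [ 0.08 -0.07  2.22  0.    0.98  0.15]
```

```bash
python3 -m handwheel '0 0 0 0 0 0 0;0 0 0 0 0 0 0;0 0 0 0 0 0 0;-.8 0 0 0 0 0 0;-.8 -.8 0 0 0 0 0;-.8 -.8 0 0 0 0 0;0 0 0 0 0 0 0'
python3 - <<'E'
from h import *
s,M=st(); snap("wrist","w10"); c=cal("w10"); w=np.load("pics/w10.npy").astype(int)
def rect(w):
  B,G,R=w[...,0],w[...,1],w[...,2]
  m=((R>60)&(R-B>40)&(R>1.6*G)).astype(np.uint8); m[250:]=0
  n,l,stt,_=cv2.connectedComponentsWithStats(m)
  for i in range(1,n):
    if stt[i,4]>300: print(stt[i])
  return m,l,stt
m,l,stt=rect(w)
i=1+np.argmax(stt[1:,4]); ys,xs=np.where(l==i)
q=lambda u,v:px2w(c,u,v,29)
r0,r1=ys.min(),ys.max(); f=np.polyfit(ys,xs,1)
a=q(np.polyval(f,r0),r0-.5);b=q(np.polyval(f,r1),r1+.5)
print(a,b,np.linalg.norm(a-b),"yaw",np.arctan2(*(a-b)[1::-1]),"width mm",np.median([np.ptp(q(xs[ys==y].min()-.5,y)-q(xs[ys==y].max()+.5,y)) for y in range(r0+5,r1-5,5)]))
d=(b-a)/np.linalg.norm(a-b); g=(a+b)/2+25*d; g[2]=24
print("grip",g,"units",M.T@(g-s["eef_pos"])/40)
E
```

```text
t: 30.55
eef_pos: [449.5, 22.8, 125.7]
tool_rot: [0.026, 0.704, -0.027, 0.709]
force: [0.2, 0.5, 0.4]
finger_gap: 0.5
t 30.55 tcp [449.5  22.8 125.7] x [ 0.006 -0.001 -1.   ] y [ 0.075  0.997 -0.   ] z [ 0.997 -0.075  0.006] gap 47.5 F [0.2 0.5 0.4] j [-0.07 -0.25  2.19 -0.    1.19  0.01]
[455.12984791 132.65961075  29.        ] [453.43019793 126.183022    29.        ] 6.695895154489438 yaw 1.31415365973238 width mm nan
grip [447.93415751 105.2401255   24.        ] units [ 2.53986608  2.05154135 -0.20883627]
  return _methods._mean(a, axis=axis, dtype=dtype,
  ret = ret.dtype.type(ret / rcount)
```

```bash
cat > hd.py <<'E'
from h import *
def handle(f,z=29):
  c=cal(f); w=np.load(f"pics/{f}.npy").astype(int)
  B,G,R=w[...,0],w[...,1],w[...,2]
  m=((R-B>25)&(R>1.5*G)).astype(np.uint8); m[235:]=0
  n,l,s,_=cv2.connectedComponentsWithStats(m)
  for i in range(1,n):
    if s[i,4]>300: print(s[i])
  k=[i for i in range(1,n) if s[i,4]>300 and abs(s[i,0]+s[i,2]/2-255)<60]
  i=max(k,key=lambda i:s[i,4]); ys,xs=np.where(l==i)
  r0,r1=ys.min(),ys.max(); f=np.polyfit(ys,xs,1); q=lambda u,v:px2w(c,u,v,z)
  a=q(np.polyval(f,r0),r0-.5);b=q(np.polyval(f,r1),r1+.5)
  return a,b
E
python3 - <<'E'
from hd import *
w=np.load("pics/w10.npy"); print(w[10:240:12,252].tolist())
a,b=handle("w3");print("w3",a,b)
s,M=st()
a,b=handle("w10");print(a,b,np.linalg.norm(a-b),"yaw",np.arctan2(*(a-b)[1::-1]))
d=(b-a)/np.linalg.norm(a-b); g=(a+b)/2+25*d; g[2]=24
print("grip",g,"units",M.T@(g-s["eef_pos"])/40)
E
```

```text
[[46, 50, 52], [49, 54, 52], [45, 48, 49], [48, 49, 52], [46, 76, 117], [43, 73, 116], [48, 77, 118], [47, 76, 117], [45, 76, 118], [51, 77, 120], [45, 74, 119], [44, 75, 119], [51, 76, 120], [48, 75, 119], [84, 186, 219], [197, 197, 196], [199, 197, 199], [199, 198, 199], [201, 201, 200], [202, 201, 202]]
[ 236    8   34  134 4134]
w3 [462.11461027 148.60714349  29.        ] [455.81295472  50.12791783  29.        ]
t 30.6 tcp [448.2  23.7 123.7] x [ 0.002  0.    -1.   ] y [0.074 0.997 0.   ] z [ 0.997 -0.074  0.002] gap 47.2 F [-0.7  0.1 -0.3] j [-0.07 -0.24  2.19  0.    1.19  0.01]
[ 238   51   33  124 3661]
[458.83164202 140.32226921  29.        ] [451.7006629   41.97337595  29.        ] 98.60707716936159 yaw 1.4984160316349286
grip [453.45822464  66.21328034  24.        ] units [2.49260988 1.06808135 0.04591456]
```

```bash
python3 -m handwheel '0 .55 .05 0 0 0 0;0 .52 0 0 0 0 0;.8 0 0 0 0 0 0;.8 0 0 0 0 0 0;.6 0 0 0 0 0 0;.3 0 0 0 0 0 0;0 0 0 0 0 0 0;0 0 0 0 0 0 1;0 0 0 0 0 0 1;0 0 0 0 0 0 1;0 0 0 0 0 0 1;0 0 0 0 0 0 1' 60; python3 -c "
from h import *
st()"
```

```text
t: 32.1
eef_pos: [452.3, 66.7, 22.6]
tool_rot: [0.026, 0.707, -0.026, 0.706]
force: [0.6, -0.2, -1.6]
finger_gap: 0.272
t 32.1 tcp [452.3  66.7  22.6] x [-0. -0. -1.] y [ 0.072  0.997 -0.   ] z [ 0.997 -0.072 -0.   ] gap 25.8 F [ 0.6 -0.2 -1.6] j [ 0.03 -0.07  2.23 -0.    0.98  0.1 ]
```

```bash
python3 -m handwheel '-.8 0 0 0 0 0 1;-.85 0 0 0 0 0 1;-.85 0 0 0 0 0 1;-.85 0 0 0 0 0 1;-.85 0 0 0 0 0 1;0 -.98 -.19 0 0 0 1;0 -.98 -.19 0 0 0 1;0 -.98 -.19 0 0 0 1;0 -.98 -.19 0 0 0 1;0 -.98 -.19 0 0 0 1;0 -.98 -.19 0 0 0 1'
python3 -m handwheel '0 0 0 -.99 0 0 1;0 0 0 -.99 0 0 1;0 0 0 -.99 0 0 1;0 0 0 -.99 0 0 1;0 0 0 -.99 0 0 1;0 0 0 -.99 0 0 1;0 0 0 -.99 0 0 1;0 0 0 -.99 0 0 1;0 0 0 -.99 0 0 1;0 0 0 -.99 0 0 1;0 0 0 -.99 0 0 1;0 0 0 -.99 0 0 1;0 0 0 -.99 0 0 1;0 0 0 -.99 0 0 1;0 0 0 -.99 0 0 1;0 0 0 -.99 0 0 1;0 0 0 -.99 0 0 1;0 0 0 -.99 0 0 1;0 0 0 -.99 0 0 1;.5 0 0 0 0 0 1'
python3 -m handwheel '.5 0 0 0 0 0 1;.38 0 0 0 0 0 1;0 0 0 0 0 0 1;0 0 0 0 0 0 1'
python3 - <<'E'
from h import *
s,M=st(); snap("top","t11"); snap("side","s11"); ct=cal("t11");cs=cal("s11")
a=np.load("pics/t11.npy").astype(float).mean(2);b=np.load("pics/s11.npy").astype(float).mean(2)
d=-M[:,1]; tip=s["eef_pos"]+145*d+6.6*M[:,0]; print("tip model",tip, w2px(ct,tip),w2px(cs,tip))
print(a[150:200:3,296:308].astype(int))
for x in (-75,-60,-45,-30,-15,0):
  p=tip+x*d; u,v=w2px(cs,p); ui=int(round(u)); v0=int(round(v)); col=b[v0-7:v0+6,ui]; print(x,np.round([u,v],1),col.astype(int))
E
```

```text
t: 33.48
eef_pos: [389.5, -165.7, 190.7]
tool_rot: [0.026, 0.707, -0.026, 0.707]
force: [0.1, -0.9, -1.5]
finger_gap: 0.267
t: 35.98
eef_pos: [391.1, -165.1, 172.1]
tool_rot: [0.501, -0.5, -0.498, -0.501]
force: [-0.4, -0.7, -3.1]
finger_gap: 0.27
t: 36.48
eef_pos: [390.6, -164.8, 136.3]
tool_rot: [-0.5, 0.5, 0.499, 0.5]
force: [0.8, -0.4, -0.4]
finger_gap: 0.269
t 36.48 tcp [ 390.6 -164.8  136.3] x [ 0.001 -0.    -1.   ] y [-1.     0.002 -0.001] z [ 0.002  1.    -0.   ] gap 25.6 F [ 0.8 -0.4 -0.4] j [-0.53 -0.33  2.23  0.    1.23 -2.1 ]
tip model [ 535.56860147 -164.98807895  129.8078694 ] [301.99694926 176.49203743] [291.00278243 203.40207581]
[[154 155 155 155  53  23  25  26  91 155 155 154]
 [157 156 155 156  51  21  20  22  91 155 156 156]
 [157 156 155 156  20  20  21  21  90 156 157 156]
 [138 157 161 156  23  23  20  22  91 155 158 156]
 [159 136  82  26  23  22  21  20  75  88 108 149]
 [ 32  18  18  19  20  32  32  32  33  33  48  56]
 [ 17  18  16  18  16  15  18  19  17  15  14  19]
 [ 93  93  92  55  55  53  49  49  91  49  49  88]
 [134 132 134 102 102 101 100 100 131 130 132 118]
 [130 130 131 131 130 119 130 132 126 121 122 123]
 [120 120 120 121 122 118 126 133 127 121 121 122]
 [117 118 119 119 118 120 134 133 126 122 122 121]
 [132 132 132 132 119 120 136 135 134 132 131 132]
 [135 134 136 135 121 120 135 135 137 106  75 104]
 [108 110 109 109 101 119 105  37  30  29  26  22]
 [122 121 123 122  64  27  33  41  34  34  24  23]
 [132 130  77  28  42  41  45  45  35  24  38  41]]
-75 [271.7 211.2] [47 43 44 36 30 28 22 22 22 23 21 21 26]
-60 [275.6 209.6] [174 165 151 139 127 108  81  68  63  51  40  37  37]
-45 [279.5 208. ] [179 180 180 181 179 174 159 142 144 161 168 157 135]
-30 [283.4 206.5] [144 158 162 164 170 173 167 150 141 155 171 179 180]
-15 [287.2 204.9] [ 29  31  45  83 127 152 149 129 127 148 165 175 179]
0 [291.  203.4] [ 40  34  28  26  44  83 114 119  95  63  50  56  77]
```

```bash
python3 -m handwheel '0 -.3 .025 0 0 0 1;0 -.3 0 0 0 0 1;0 -.3 0 0 0 0 1;0 -.3 0 0 0 0 1;0 -.3 0 0 0 0 1;0 -.2 0 0 0 0 1;0 -.1 0 0 0 0 1'; python3 -m handwheel '0 -.1 0 0 0 0 1;0 -.1 0 0 0 0 1'; python3 -m handwheel '0 -.1 0 0 0 0 1;0 -.1 0 0 0 0 1;0 0 0 0 0 0 1'; python3 -m handwheel '0 -.1 0 0 0 0 1;0 -.1 0 0 0 0 1'; python3 -c "
from h import *
st()"
```

```text
t: 37.45
eef_pos: [462.7, -163.6, 135.6]
tool_rot: [-0.5, 0.5, 0.5, 0.5]
force: [1.1, 0.3, -1.3]
finger_gap: 0.271
t: 37.7
eef_pos: [470.3, -163.7, 135.7]
tool_rot: [-0.5, 0.5, 0.5, 0.5]
force: [-0.4, -0.1, -1.3]
finger_gap: 0.273
t: 38.08
eef_pos: [477.7, -163.5, 135.2]
tool_rot: [-0.499, 0.501, 0.5, 0.5]
force: [-2.4, -0.3, -1.6]
finger_gap: 0.273
t: 38.33
eef_pos: [485.9, -163.6, 135.3]
tool_rot: [-0.499, 0.501, 0.5, 0.5]
force: [-5.4, -0.1, -1.0]
finger_gap: 0.271
t 38.33 tcp [ 485.9 -163.6  135.3] x [-0.001  0.    -1.   ] y [-1.     0.002  0.001] z [0.002 1.    0.   ] gap 25.7 F [-5.4 -0.1 -1. ] j [-0.43 -0.1   2.05 -0.    1.2  -2.  ]
```

```bash
cat > dr.py <<'E'
from h import *
def dr(f):
  snap("top",f);b=np.load(f"pics/{f}.npy");a=np.load("pics/t5.npy");ct=cal(f)
  K=lambda u,v,z:px2w(ct,u,v,z)[:2]
  T=cv2.resize(a[148:172,270:294],None,fx=12,fy=12,interpolation=cv2.INTER_CUBIC);S=cv2.resize(b[100:180,255:310],None,fx=12,fy=12,interpolation=cv2.INTER_CUBIC)
  m=cv2.matchTemplate(S,T,cv2.TM_CCOEFF_NORMED);_,v,_,l=cv2.minMaxLoc(m);u2,v2=255+l[0]/12,100+l[1]/12
  print("drawer moved in",round(v,3),np.round(K(u2+9.5,v2+10,115)-K(279.5,158,115),1))
E
python3 -m handwheel '0 -.2 0 0 0 0 1;0 -.2 0 0 0 0 1;0 -.2 0 0 0 0 1;0 -.2 0 0 0 0 1;0 -.2 0 0 0 0 1;0 -.2 0 0 0 0 1;0 -.2 0 0 0 0 1;0 -.1 0 0 0 0 1;0 -.1 0 0 0 0 1'; python3 -c "
from dr import *
st();dr('t12')"
```

```text
t: 39.45
eef_pos: [550.6, -163.8, 135.8]
tool_rot: [-0.5, 0.5, 0.499, 0.5]
force: [-4.7, -0.7, -1.9]
finger_gap: 0.274
t 39.45 tcp [ 550.6 -163.8  135.8] x [ 0. -0. -1.] y [-1.     0.001 -0.   ] z [ 0.001  1.    -0.   ] gap 26.0 F [-4.7 -0.7 -1.9] j [-0.38  0.04  1.91  0.    1.19 -1.95]
drawer moved in 0.988 [94.9  0.2]
```

```bash
python3 -m handwheel '0 -.05 0 0 0 0 1;0 -.05 0 0 0 0 1;0 0 0 0 0 0 1'; python3 -m handwheel '0 -.05 0 0 0 0 1;0 0 0 0 0 0 1'; python3 -c "
from dr import *
st();dr('t13')"
```

```text
t: 39.88
eef_pos: [554.4, -163.8, 135.8]
tool_rot: [-0.5, 0.5, 0.499, 0.5]
force: [-2.7, -0.6, -2.2]
finger_gap: 0.27
t: 40.12
eef_pos: [556.1, -163.8, 135.6]
tool_rot: [-0.5, 0.5, 0.5, 0.5]
force: [-5.2, 0.2, -1.3]
finger_gap: 0.272
t 40.12 tcp [ 556.1 -163.8  135.6] x [-0.  0. -1.] y [-1.     0.001  0.   ] z [0.001 1.    0.   ] gap 25.8 F [-5.2  0.2 -1.3] j [-0.38  0.05  1.9  -0.    1.19 -1.95]
drawer moved in 0.987 [100.  -0.]
```

```bash
python3 -m handwheel '0 -.05 0 0 0 0 1;0 0 0 0 0 0 1'; python3 -m handwheel '0 -.04 0 0 0 0 1;0 0 0 0 0 0 1'; python3 -m handwheel '0 -.04 0 0 0 0 1;0 0 0 0 0 0 1'
```

```text
t: 40.42
eef_pos: [558.1, -163.8, 135.5]
tool_rot: [-0.499, 0.5, 0.5, 0.5]
force: [-5.3, 0.3, -1.5]
finger_gap: 0.272
t: 40.67
eef_pos: [559.6, -163.8, 135.5]
tool_rot: [-0.499, 0.501, 0.5, 0.5]
force: [-5.9, -0.3, -1.9]
finger_gap: 0.271
t: 40.92
eef_pos: [561.2, -163.8, 135.5]
tool_rot: [-0.499, 0.501, 0.5, 0.5]
force: [-4.3, -0.1, -2.5]
finger_gap: 0.272
```

```bash
python3 -m handwheel '0 -.05 0 0 0 0 1;0 0 0 0 0 0 1'; python3 -m handwheel '0 -.05 0 0 0 0 1;0 0 0 0 0 0 1'; python3 -m handwheel '0 -.04 0 0 0 0 1;0 0 0 0 0 0 1'; python3 -c "
from dr import *
st();dr('t14')"
```

```text
t: 41.18
eef_pos: [563.1, -163.7, 135.4]
tool_rot: [-0.499, 0.501, 0.5, 0.5]
force: [-1.9, -0.2, -3.1]
finger_gap: 0.269
t: 41.42
eef_pos: [564.1, -163.6, 134.7]
tool_rot: [-0.499, 0.501, 0.501, 0.5]
force: [-3.3, -0.2, -1.6]
finger_gap: 0.272
t: 41.68
eef_pos: [566.7, -163.8, 135.4]
tool_rot: [-0.499, 0.501, 0.5, 0.5]
force: [-3.2, 0.1, -1.8]
finger_gap: 0.268
t 41.67 tcp [ 566.7 -163.8  135.4] x [-0.001  0.    -1.   ] y [-1.     0.001  0.001] z [0.001 1.    0.   ] gap 25.5 F [-3.2  0.1 -1.8] j [-0.37  0.07  1.87 -0.    1.19 -1.94]
drawer moved in 0.986 [100.  -0.]
```

```bash
python3 - <<'E'
from h import *
ref=np.load("pics/t8.npy"); g=lambda i:cv2.cvtColor(i,cv2.COLOR_BGR2GRAY).astype(np.float32)
# patch: left dial and head's left part
T=g(ref)[112:146,266:290]
for f in ("t7","t8","t12","t13","t14"):
  I=g(np.load(f"pics/{f}.npy")); W=np.float32([[1,0,266],[0,1,112]])
  try:
    cc,W=cv2.findTransformECC(T,I,W,cv2.MOTION_TRANSLATION,(3,200,1e-6),None,3); print(f,round(cc,4),np.round(W[:,2]-[266,112],2),"px -> mm",round(-(W[1,2]-112)*2.97,1))
  except cv2.error as e: print(f,"fail")
E
```

```text
t7 0.9895 [ 0.1  -0.09] px -> mm 0.3
t8 0.9898 [ 0.08 -0.09] px -> mm 0.3
t12 0.9785 [0.08 1.56] px -> mm -4.6
t13 0.9878 [ 0.1 -0.1] px -> mm 0.3
t14 0.99 [ 0.1  -0.09] px -> mm 0.3
```

The alignment shows the drawer was already home at t13, matching the hard-stop picture to 0.1 px. The rest of the travel only pressed the plunger. I back off gently and watch for hooking.

```bash
for i in 1; do python3 -m handwheel '0 .1 0 0 0 0 1;0 0 0 0 0 0 1'; python3 -m handwheel '0 .1 0 0 0 0 1;0 0 0 0 0 0 1';  done; python3 -c "
from dr import *
st();dr('t15')"
```

```text
t: 41.98
eef_pos: [562.9, -163.8, 135.7]
tool_rot: [-0.5, 0.5, 0.5, 0.5]
force: [-6.4, -1.4, -1.8]
finger_gap: 0.275
t: 42.22
eef_pos: [559.2, -163.8, 136.0]
tool_rot: [-0.5, 0.5, 0.499, 0.501]
force: [-3.9, 0.2, -2.0]
finger_gap: 0.268
t 42.23 tcp [ 559.2 -163.8  136. ] x [ 0.001 -0.    -1.   ] y [-1.     0.002 -0.001] z [ 0.002  1.    -0.   ] gap 25.5 F [-3.9  0.2 -2. ] j [-0.38  0.06  1.89  0.    1.19 -1.95]
drawer moved in 0.987 [100.  -0.]
```

Force is still pushing back (spring), with no hooking. I keep backing off.

```bash
python3 -m handwheel '0 .1 0 0 0 0 1;0 .05 0 0 0 0 1;0 0 0 0 0 0 1'; python3 -m handwheel '0 .1 0 0 0 0 1;0 .05 0 0 0 0 1;0 0 0 0 0 0 1'; python3 -c "
from dr import *
st();dr('t16')"
```

```text
t: 42.65
eef_pos: [553.8, -163.9, 136.3]
tool_rot: [-0.5, 0.5, 0.499, 0.501]
force: [-0.2, 0.3, -0.6]
finger_gap: 0.271
t: 43.02
eef_pos: [547.0, -163.8, 135.7]
tool_rot: [-0.5, 0.5, 0.499, 0.5]
force: [1.2, -0.3, -1.6]
finger_gap: 0.268
t 43.02 tcp [ 547.  -163.8  135.7] x [ 0. -0. -1.] y [-1.     0.002 -0.   ] z [ 0.002  1.    -0.   ] gap 25.5 F [ 1.2 -0.3 -1.6] j [-0.38  0.03  1.92  0.    1.19 -1.95]
drawer moved in 0.988 [100.  -0.]
```

```bash
python3 -m handwheel '0 .2 0 0 0 0 1;0 .2 0 0 0 0 1;0 0 0 0 0 0 1'; python3 -m handwheel '0 .3 0 0 0 0 1;0 .5 0 0 0 0 1;0 .5 0 0 0 0 1;0 0 0 0 0 0 1';  python3 -c "
from dr import *
st();dr('t17')"
```

```text
t: 43.45
eef_pos: [530.3, -163.7, 135.5]
tool_rot: [-0.499, 0.5, 0.5, 0.5]
force: [0.8, 0.2, -2.0]
finger_gap: 0.271
t: 43.95
eef_pos: [477.8, -163.6, 135.5]
tool_rot: [-0.499, 0.501, 0.5, 0.501]
force: [0.1, -0.0, -1.5]
finger_gap: 0.273
t 43.95 tcp [ 477.8 -163.6  135.5] x [-0.  0. -1.] y [-1.     0.002  0.   ] z [0.002 1.    0.   ] gap 25.9 F [ 0.1 -0.  -1.5] j [-0.44 -0.12  2.06 -0.    1.2  -2.  ]
drawer moved in 0.988 [100.  -0.]
```

The tip is clear of the slot and the drawer is still home. Now I carry the driver to the mat.

```bash
python3 -m handwheel '-.5 .2 0 0 0 0 1;-.5 .25 0 0 0 0 1;-.5 .2 0 0 0 0 1;0 0 .97 0 0 0 1;0 0 .97 0 0 0 1;0 0 .97 0 0 0 1;0 0 .97 0 0 0 1;0 0 .97 0 0 0 1;0 0 .97 0 0 0 1'
python3 -m handwheel '0 0 0 .99 0 0 1;0 0 0 .99 0 0 1;0 0 0 .99 0 0 1;0 0 0 .99 0 0 1;0 0 0 .99 0 0 1;0 0 0 .99 0 0 1;0 0 0 .99 0 0 1;0 0 0 .99 0 0 1;0 0 0 .99 0 0 1;0 0 0 .99 0 0 1;0 0 0 .99 0 0 1;0 0 0 .99 0 0 1;0 0 0 .99 0 0 1;0 0 0 .99 0 0 1;0 0 0 .99 0 0 1;0 0 0 .99 0 0 1;0 0 0 .99 0 0 1;0 0 0 .99 0 0 1;0 0 0 .99 0 0 1;0 0 0 0 0 0 1'
python3 -m handwheel '.9 0 0 0 0 0 1;.9 0 0 0 0 0 1;.9 0 0 0 0 0 1;.8 0 0 0 0 0 1;.4 0 0 0 0 0 1;.15 0 0 0 0 0 1;0 0 0 0 0 0 1'; python3 -c "
from h import *
st()"
```

```text
t: 45.12
eef_pos: [453.8, 70.7, 196.1]
tool_rot: [-0.5, 0.5, 0.499, 0.501]
force: [-0.5, 0.1, -1.9]
finger_gap: 0.27
t: 47.62
eef_pos: [453.8, 69.3, 195.9]
tool_rot: [0.025, 0.706, -0.025, 0.707]
force: [-0.1, -0.1, -0.6]
finger_gap: 0.269
t: 48.5
eef_pos: [454.0, 69.2, 34.3]
tool_rot: [0.025, 0.706, -0.025, 0.707]
force: [-0.7, 0.2, -1.1]
finger_gap: 0.273
t 48.5 tcp [454.   69.2  34.3] x [ 0.001  0.    -1.   ] y [0.072 0.997 0.   ] z [ 0.997 -0.072  0.001] gap 25.9 F [-0.7  0.2 -1.1] j [ 0.03 -0.08  2.22  0.    1.    0.11]
```

```bash
python3 -m handwheel '.1 0 0 0 0 0 1;.08 0 0 0 0 0 1;.06 0 0 0 0 0 1;.04 0 0 0 0 0 1;0 0 0 0 0 0 1'; python3 -m handwheel '0 0 0 0 0 0 0;0 0 0 0 0 0 0;0 0 0 0 0 0 0;0 0 0 0 0 0 0;-.6 0 0 0 0 0 0;-.8 -.8 0 0 0 0 0;-.8 -.8 0 0 0 0 0;0 0 0 0 0 0 0'
python3 - <<'E'
from hd import *; from dr import dr
st(); snap("wrist","w18"); a,b=handle("w18"); d=(b-a)/np.linalg.norm(a-b); print("handle",a,b,np.linalg.norm(a-b),"tip",b+120*d); dr("t18")
# bystanders: difference of start and end top pictures outside of arm/driver/drawer
x=cv2.resize(cv2.imread("pics/top0.png"),(512,384)).astype(int); y=np.load("pics/t18.npy").astype(int)
for n,(u0,v0,u1,v1) in dict(block_stubby=(130,118,190,180),tin=(216,108,242,136),carton=(212,142,244,168),socket=(262,234,282,250),jar=(298,214,342,244),spanner=(340,190,388,248),oil=(370,150,430,182)).items():
  print(n,np.abs(x-y)[v0:v1,u0:u1].mean().round(1))
E
```

```text
t: 49.12
eef_pos: [453.4, 69.2, 23.1]
tool_rot: [0.026, 0.707, -0.026, 0.706]
force: [-3.3, -0.4, 5.2]
finger_gap: 0.267
t: 50.12
eef_pos: [450.9, 4.0, 113.4]
tool_rot: [0.026, 0.704, -0.027, 0.709]
force: [-0.3, 1.0, -0.1]
finger_gap: 0.502
t 50.12 tcp [450.9   4.  113.4] x [ 0.006 -0.001 -1.   ] y [ 0.075  0.997 -0.   ] z [ 0.997 -0.075  0.006] gap 47.7 F [-0.3  1.  -0.1] j [-0.11 -0.23  2.2   0.    1.17 -0.04]
[ 235   11   35  138 4410]
handle [460.62472224 145.59909195  29.        ] [453.60310961  47.31084982  29.        ] 98.53873140286237 tip [445.05222303 -72.38410554  29.        ]
drawer moved in 0.988 [100.  -0.]
block_stubby 3.9
tin 2.3
carton 2.3
socket 2.2
jar 33.2
spanner 40.2
oil 2.0
```

The driver lies flat on the mat, let go, with its handle y 47..146 and tip at y -72, and the drawer is home. The jar and spanner patches differ, most likely from the arm's shadow, so I'll check quickly that they haven't moved.

```bash
python3 - <<'E'
from h import *
x=cv2.resize(cv2.imread("pics/top0.png"),(512,384),interpolation=cv2.INTER_AREA); y=np.load("pics/t18.npy")
def n(i): # shadow-insensitive: local-contrast normalised log image
  g=np.log(cv2.cvtColor(i,cv2.COLOR_BGR2GRAY).astype(np.float32)+5); return np.hypot(cv2.Sobel(g,5,1,0),cv2.Sobel(g,5,0,1)).astype(np.float32)
X,Y=n(x),n(y)
for k,(u0,v0,u1,v1) in dict(jar=(301,217,327,243),spanner=(340,192,388,246),socket=(262,234,282,250),stubby=(172,158,188,178)).items():
  m=cv2.matchTemplate(Y[v0-8:v1+8,u0-8:u1+8],X[v0:v1,u0:u1],cv2.TM_CCOEFF_NORMED);_,v,_,l=cv2.minMaxLoc(m);print(k,round(v,2),l[0]-8,l[1]-8)
print("jar grey",[int(i[v,u].mean()) for i in (x,y) for u,v in ((313,229),(350,235),(365,210))])
E
```

```text
jar 0.17 8 1
spanner 0.6 0 0
socket 0.98 0 0
stubby 0.99 0 0
jar grey [127, 114, 120, 67, 58, 60]
```

The spanner, socket and stubby match at zero shift. The jar is only shaded: in the last viewed picture it stood at px (314,230), the same as at the start. Handing in.

```bash
python3 -c "
from bench import order
print(order.job_done())"
```

```text
the job is handed in; nothing more can be done
None
```

The job is handed in: the drawer is home, the long screwdriver lies on the mat, and the gripper is clear of everything. It took about 50 s of the 64 s. I drew the screwdriver out by its shank, laid it on the mat, took it again by the handle, pressed the release and pushed the drawer home.

**What went wrong on the way:** the first push brought the drawer to its stop, with 27 N at the wrist. The tip then stayed caught on withdrawal, pulling 40 N and dragging the drawer back out about 79 mm. The screwdriver also slipped in the grip. I laid it on the mat again, regripped near its balance point and pushed a second time with less force and a slightly higher tip. That time it came out freely.

**Last checks:**
- **Drawer:** 100 mm in, and it stayed there while the tip was withdrawn. When pushed home it matched the earlier hard-stop picture to about 0.1 px.
- **Screwdriver:** flat on the mat; the handle's measured length is 98.5 mm against 100, with its tip about 58 mm inside the mat's edge.
- **Other items:** the short screwdriver, tin, carton, socket, oil and spanner show no shift from the start.
- **Jar (inconclusive):** the final image comparison failed because the jar was then in the arm's shadow. In the last picture I viewed, before the second push, it stood where it started.

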